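# Find and mark the balance point of a lifting beam

### The job

Slide the yellow lifting beam along the knife edge of the blue stand, without picking it up or pressing it down hard, until it balances level there by itself, neither end tipped down. Then mark the balance point: set the orange saddle astride the beam directly above the knife edge, fully down, and let go, leaving the beam still balanced level. Leave the tools and stock around it alone.

Things in the scene. Friction and masses are not known exactly. Their poses are not given: they have to be found in the camera images.
- beam: Yellow channel 400 (y) x 40 mm (x), open side down, lying over the stand; about 0.8 kg. Origin: middle of the underside of its 4 mm web (top plate); top face, all free, at z +4, the 3 mm side flanges hang to z -26 mm. Can be gripped across its flanges at the middle. Starts tipped, 65 to 80 mm off centre to the stand's +y, +y end down. Balance point unknown, within 56 mm of the middle.
- beam_plus (a point): Middle of the top edge of the beam's +y end (beam y = +200, z = +4 mm). Under this end hangs a dark steel ballast block 40 wide, 50 long, from beam y = +152 to +202, z = 0 to -55 mm. Its fill is unknown and differs from the other's.
- beam_minus (a point): The same at the beam's -y end (beam y = -200, z = +4 mm), with a like block under it.
- stand: Fixed blue stand, base plate 100 x 150 x 15 mm (x, y, z); origin at its underside's centre; y is the way the beam lies and slides. Three posts 29 mm wide (x), inside the channel with 2.5 mm play a side: the knife edge in the middle, soft feet at y = +50 and -50 mm. The beam tips at most about 0.09 rad. +y end low: slide it towards -y; -y end low: towards +y.
- knife (a point): Middle of the steel knife edge's top, 110 mm above the table; axes as the stand's. The edge is 29 mm long in x and a flat 3 mm wide in y. Let go, the beam settles in about 1.5 s: level within 0.03 rad when its balance point is within about 3 mm of the edge, tipped fully to one side when more than about 7 mm off, part way in between.
- foot_plus_top (a point): Top of the round black foot at the stand's y = +50 mm: a soft damped spring (under 1 N) that follows the beam's underside and stops its rocking; it moves from 4.5 mm above to 4.5 mm below the knife edge's height, where it is a hard stop.
- foot_minus_top (a point): Top of the round black foot at the stand's y = -50 mm: a soft damped spring (under 1 N) that follows the beam's underside and stops its rocking; it moves from 4.5 mm above to 4.5 mm below the knife edge's height, where it is a hard stop.
- saddle: Orange marker saddle 52 (x) x 26 mm (y), 60 g, standing on the table on its two legs. Origin: centre between the leg ends. Legs 4 mm thick, 18 high, 44 mm apart inside (x): it straddles the 40 mm beam with its y along the beam's y, either way round. Bridge z = 18 to 23 mm; its underside rests on the beam's top, the origin then 96 mm above the table.
- saddle_post (a point): Centre of the top of the saddle's square grip post, 16 x 16 mm, from z = 23 to 59 mm above the saddle's origin.
- jar: Bystander: jar, 70 mm diameter, 90 mm high, behind the stand; origin at its base.
- tin: Bystander: red-labelled tin, 90 mm diameter, 110 mm high, right of the stand; origin at its base.
- bracket: Bystander: flat aluminium L-bracket, 160 x 145 x 5 mm, lying behind the stand; origin in the underside of its long arm.
- offcut: Bystander: wooden block 90 x 140 x 40 mm, left of the stand; origin at the underside.
- hammer: Bystander: hammer lying left in front; origin at its underside, handle towards its -x.
- wrench: Bystander: wrench lying right in front; origin at its underside.
Not all that is in view belongs to the job. Several things have the shape of the saddle; the one meant has the colours described above. Of the things like the stand, leave any that is purple; of the rest the smaller one is meant.

How it is judged (in metres and radians):
On the way:
1. the beam balances level on the knife edge by itself, touched by neither the robot nor the saddle (angle between beam's own z axis and vertical below 0.03 rad and contact force between each of the arm, the fingers, saddle and beam below 0.05 N and contact force between beam and stand above 2 N and angular speed of beam below 0.08 rad/s), for 0.4 s.
At the end, for the whole second after the job is handed in: The beam lies on the knife edge, level within 0.03 rad and at rest; the saddle sits astride it, fully down on its top and square to it, its middle within 6 mm of the knife edge along the beam, released and at rest (angle between beam's own z axis and vertical below 0.03 rad and contact force between beam and stand above 2 N and angular speed of beam below 0.08 rad/s and y of saddle in the frame of knife between -0.006 and 0.006 m and z of saddle in the frame of beam between -0.016 and -0.012 m and x of saddle in the frame of beam between -0.005 and 0.005 m and angle between the z axis of saddle and the z axis of beam, either way round below 0.06 rad and contact force between saddle and beam above 0.2 N and linear speed of saddle below 0.02 m/s); the robot touches nothing.
It fails at once if the beam is picked up off the knife edge (its middle more than 15 mm above the edge) (z of beam in the frame of knife above 0.015 m).
It fails at once if the beam is pressed onto the stand with more than 30 N (contact force between beam and stand above 30 N).
It fails at once if a bystander is pushed more than 20 mm (distance of any of jar, tin, bracket, offcut, hammer, wrench from where it was at the start of the episode above 0.02 m).
It also fails if it takes over 72 s, if anything falls off the work surface, if the arm or the gripper's body presses on something with over 40 N, if the wrist force passes 120 N, or if a joint passes its speed limit or range.

### The arm

A 6-joint arm with a two-finger parallel gripper is mounted at the origin on the work surface. World frame = base frame: x ahead of the robot, y to its left, z up, the work surface at z = 0. Lengths are in mm, angles in rad, forces in N, time in s.
With the tool pointing down it reaches from about 275 to 750 mm from the base axis. Payload 10.2 kg.
Tool frame: the origin (TCP) lies at the very end of the fingers, on their centre line; the grasp point (between the pads) lies 19 mm behind it; z points along the fingers, y is the line along which they close (so a half turn about z gives the same grasp; the last joint's range is limited). The gripper opens to 85 mm and grips with 20 to 120 N. Pads are 22 mm wide; open, the fingers measure 114 mm over their backs; the gripper's body (76 mm by 85 mm) begins 54 mm behind the grasp point. The pads swing forward as they close: fully open they stand 13 mm farther back than shut.
Start: joints at [0.926, 0.313, 1.498, -0, 1.331, -0.223], TCP at [214.95, 478.986, 231.294] pointing down, gripper open.
Joint ranges: [-2.94, 2.94], [-0.97, 2.17], [0.19, 2.56], [-1.23, 4.37], [0.02, 3.11], [-2.88, 2.88]. Speed limits (rad/s): [2.39, 2.39, 3.01, 3.14, 3.14, 3.14].

### API

Orientations are given as a unit quaternion [w, x, y, z].
In Python, from rig import * gives the robot as it stands. The module is installed in compiled form; this text tells all that it offers.
- The arm moves only by the shell command python3 -m crank 'ROWS' [FORCE]. ROWS is JSON, a list that holds one entry, the list of rows, each a list of 7 numbers: the shift along the tool's x, y, z in units of 25 mm (1.0 is 25 mm), then the turn, a rotation vector about the tool's x, y, z in units of 8 degrees (1.0 is 8 degrees), then the finger opening in mm, from 0 to 85.4. A call has exactly 8 rows; each row shifts and turns the commanded pose from where the row before left it, along the tool's axes as they then stand; what a row does not reach is not made up. A row lasts 1/10 s, in which the tool goes at most 50 mm and 8.59 degrees, less where a joint would pass 70% of its speed; a pose out of reach is approached as far as the arm can. A call is refused whole if a number of a shift passes 1 or a number of a turn 1, either way. A call with a gripper value outside its range is refused whole. The fingers move at their own pace and stop on an object; FORCE is the grip in N (left out, the last holds). Time passes only in rows, so rows that do not move let the fingers close, or fill a call up. It gives the time, the measured TCP pose, the force, the opening and the grip force at its end, in the units of the state.
- sense(): the state, without advancing time (a new reading comes with each control period).
- capture(name): name is "scene" or "top" or "wrist"; returns the picture (420x560x3 uint8, blue, green, red); there is no depth.
- camera_model(name): a dict with "fx", "fy", "cx", "cy" (pixels), "world_from_camera" (4x4, takes a point from camera to world coordinates); the wrist camera has in their place "T_tool_cam" (4x4, takes a point from camera to tool coordinates, whose origin is the TCP and whose axes are the flange's). Camera axes: x right, y up, looking along -z (the intrinsics and any distortion apply to the point x, -y, -z); pixel columns grow to the right and rows downward; lengths in mm; the calibration is good to about 2 mm. A picture is of the moment at which its call begins: read the wrist's pose just before it. camera_model takes no time and is no camera call.
- finish_job(): hands the job in; it is judged then, once.
The state is a dict: "time_s": time; "joints": joint angles; "dq": joint speeds; "tau": joint torques, N m; "eef_pos": TCP position; "ee_rot": TCP orientation; "force": force on the tool from outside, world axes, zero at the start; "wrist_torque": the same for the moment, N m; "grip_width": opening from 0.0 (shut) to 1.0 (fully open); "grip_force": force on a finger pad.
Only numpy, scipy, OpenCV 4.12 (cv2) and the standard library are available. Lean on these libraries where they do the work, as an engineer would, in place of code of your own. Each camera call takes 0.05 s, during which the arm holds its last target. There are 200 camera calls.

## Working session

There is one attempt and no reset: what is moved stays moved. The work goes in short steps, Python scripts to look and compute and a shell command to move; the robot and the scene stay as the last step left them, time stands still between calls to the robot, and variables do not carry over. Pictures are saved under pics/ and viewed, at most 12 in all, crops included, and the job is handed in when it is done.

```bash
mkdir -p pics; ls
python3 - <<'E'
from rig import *
import cv2
s=sense();print(s)
for n in ("scene","top","wrist"):
    cv2.imwrite(f"pics/{n}0.png",capture(n));print(n,camera_model(n))
E
```

```text
pics
{'time_s': 0.0, 'joints': array([ 9.25594138e-01,  3.13427667e-01,  1.49844983e+00,  6.38157264e-06,
        1.33102728e+00, -2.23386818e-01]), 'dq': array([ 0.00317669,  0.00033564, -0.00047994,  0.00125747, -0.001485  ,
        0.00034544]), 'tau': array([-1.17705789e-03, -4.12250662e+01, -2.59745389e+01, -2.69604134e-04,
        4.15256945e-03,  1.34569527e-05]), 'eef_pos': array([214.78161102, 478.76049121, 230.74171504]), 'ee_rot': array([-2.78864140e-04,  2.09348256e-01,  9.77840926e-01, -5.93856671e-04]), 'force': array([0.40125934, 0.80282071, 0.13805083]), 'wrist_torque': array([-0.03788179,  0.01367453, -0.0162787 ]), 'grip_force': 0.0, 'grip_width': 0.9981200992272168}
scene {'fx': 533.4603354490184, 'fy': 533.4603354490184, 'cx': 277.1077726463035, 'cy': 207.17125437008485, 'world_from_camera': array([[ 3.88690101e-01, -5.05991384e-01,  7.69995276e-01,
         1.68858265e+03],
       [ 9.21359315e-01,  2.09714518e-01, -3.27287080e-01,
        -4.90204234e+02],
       [ 4.12525440e-03,  8.36655568e-01,  5.47713833e-01,
         9.02012309e+02],
       [ 0.00000000e+0
[... 300 characters left out ...]
, -2.29041086e-02, -1.45705695e-03,
         2.74158749e+01],
       [-3.70447895e-03,  9.83895959e-02,  9.95141078e-01,
         1.41922874e+03],
       [ 0.00000000e+00,  0.00000000e+00,  0.00000000e+00,
         1.00000000e+00]])}
wrist {'fx': 303.08857087763135, 'fy': 303.08857087763135, 'cx': 282.03444052278417, 'cy': 214.23460644277375, 'T_tool_cam': array([[-2.07394932e-04,  9.45632751e-01,  3.25236311e-01,
         8.25863541e+01],
       [ 9.99999890e-01,  5.92588715e-05,  4.65377863e-04,
         1.37058504e+00],
       [ 4.20803411e-04,  3.25236372e-01, -9.45632659e-01,
        -1.43064806e+02],
       [ 0.00000000e+00,  0.00000000e+00,  0.00000000e+00,
         1.00000000e+00]])}
```

View pics/top0.png

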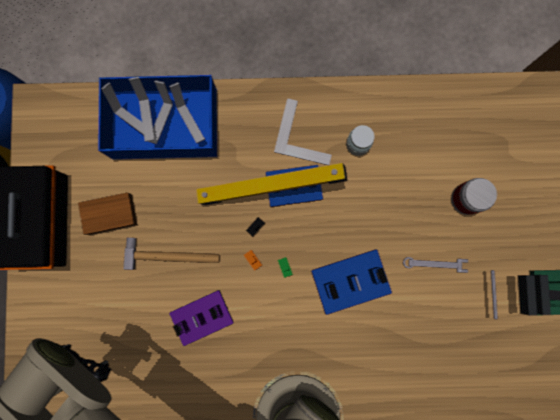

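View pics/scene0.png

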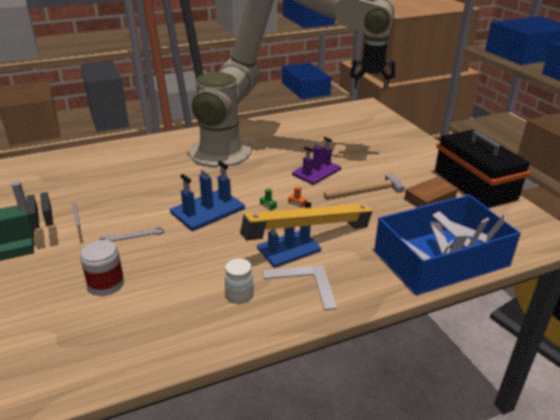

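Top view: the beam runs from (200,195), its low +y end, to (345,172), over the small blue stand at (295,187). 
Saddle-shaped things: orange (253,260), green (285,267), black (256,227), so I choose orange. 
Stand-shaped things: purple (202,318), large blue (352,282) and small blue (295,187) under the beam, so I choose the small blue one.

```bash
cat > h.py <<'E'
from rig import *
import cv2, numpy as np
from scipy.spatial.transform import Rotation as R
def cam(n,s=None):
    m=camera_model(n)
    if n=="wrist":
        s=s or sense();T=np.eye(4);q=s["ee_rot"];T[:3,:3]=R.from_quat([q[1],q[2],q[3],q[0]]).as_matrix();T[:3,3]=s["eef_pos"]
        m["world_from_camera"]=T@m["T_tool_cam"]
    return m
def rays(m,px):
    px=np.atleast_2d(px).astype(float);W=m["world_from_camera"]
    d=np.c_[(px[:,0]-m["cx"])/m["fx"],-(px[:,1]-m["cy"])/m["fy"],-np.ones(len(px))]@W[:3,:3].T
    return W[:3,3],d
def onplane(m,px,z):
    o,d=rays(m,px);return o+d*((z-o[2])/d[:,2])[:,None]
def proj(m,P):
    W=np.linalg.inv(m["world_from_camera"]);p=np.atleast_2d(P)@W[:3,:3].T+W[:3,3]
    return np.c_[m["cx"]-m["fx"]*p[:,0]/p[:,2],m["cy"]+m["fy"]*p[:,1]/p[:,2]]
RNG=dict(yellow=((22,120,60),(32,255,255)),orange=((5,150,90),(17,255,255)),blue=((100,120,40),(125,255,255)))
def mask(im,c,box=None):
    k=cv2.inRange(cv2.cvtColor(im,cv2.COLOR_BGR2HSV),*RNG[c])
    if box:
        z=np.zeros_like(k);a,b,c2,d=box;z[b:d,a:c2]=k[b:d,a:c2];k=z
    return k
def blobs(k,amin=30):
    return sorted([c for c in cv2.findContours(k,cv2.RETR_EXTERNAL,cv2.CHAIN_APPROX_NONE)[0] if cv2.contourArea(c)>amin],key=cv2.contourArea)[::-1]
E
python3 - <<'E'
from h import *
im=cv2.imread("pics/top0.png");m=cam("top")
for c,box,z in(("yellow",(150,150,400,220),112),("orange",(230,240,275,285),20),("blue",(240,150,350,225),15)):
    k=mask(im,c,box)
    for b in blobs(k)[:3]:
        r=cv2.minAreaRect(b);print(c,cv2.contourArea(b),r,"\n",onplane(m,cv2.boxPoints(r),z).round(1).tolist(),onplane(m,r[0],z).round(1))
cv2.imwrite("pics/crop1.png",cv2.resize(im[150:290,180:410],None,fx=3.4,fy=3.4,interpolation=2))
sc=cv2.imread("pics/scene0.png");k=mask(sc,"yellow",(220,190,390,245));print([ (cv2.contourArea(b),cv2.boundingRect(b)) for b in blobs(k)])
E
```

```text
yellow 2180.5 ((270.4078063964844, 183.30279541015625), (16.185680389404297, 149.34315490722656), 79.95797729492188) 
 [[613.2, 252.6, 112.0], [673.0, -131.7, 112.0], [630.7, -137.6, 112.0], [571.3, 245.6, 112.0]] [[622.   57.6 112. ]]
orange 187.0 ((252.43624877929688, 259.69464111328125), (19.989259719848633, 10.731938362121582), 55.00797653198242) 
 [[440.6, 140.9, 20.0], [457.0, 116.5, 20.0], [411.5, 85.8, 20.0], [395.2, 110.2, 20.0]] [[426.  113.3  20. ]]
blue 656.5 ((295.1351318359375, 195.81080627441406), (14.467110633850098, 52.6076774597168), 80.53767395019531) 
 [[610.3, 67.1, 15.0], [631.3, -78.3, 15.0], [591.0, -83.7, 15.0], [570.1, 61.3, 15.0]] [[600.6  -8.3  15. ]]
blue 77.0 ((290.97296142578125, 169.3378448486328), (3.2879798412323, 50.799285888671875), 80.53767395019531) 
 [[670.1, 72.5, 15.0], [690.5, -68.4, 15.0], [681.3, -69.7, 15.0], [660.8, 71.2, 15.0]] [[675.7   1.4  15. ]]
[]
```

View pics/crop1.png

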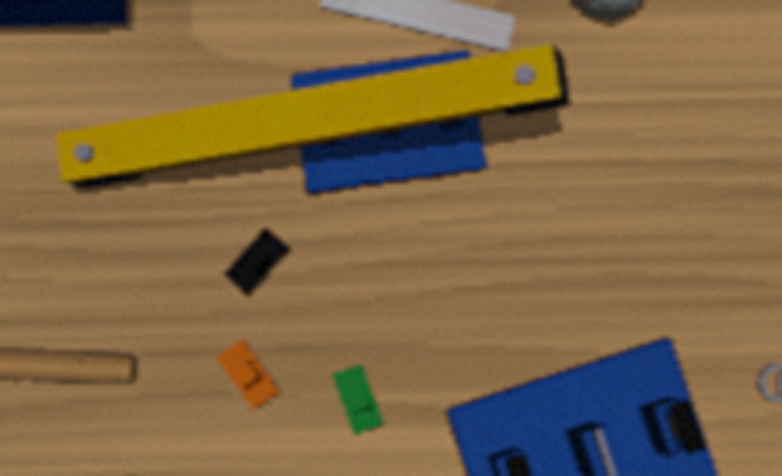

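Confirmed: the crop shows the orange saddle with its post (full-image 252,260), and the small blue stand under the beam, its centre near (630,-5) with a yaw of about 0.147. I'll push the beam at its +y end with shut fingers.

```bash
python3 -m crank '[[[0,0,0,0,0,-1,0],[0,0,0,0,0,-1,0],[0,0,0,0,0,-1,0],[0,0,0,0,0,-1,0],[-0.5,-0.3,0,0,0,-0.06,0],[-1,-0.7,0.4,0,0,0,0],[-1,-0.7,0.4,0,0,0,0],[-1,-0.7,0.4,0,0,0,0]]]'; python3 -m crank '[[[-1.2,-0.9,0.6,0,0,0,0],[0,0,0,0,0,0,0],[0,0,0,0,0,0,0],[0,0,0,0,0,0,0],[0,0,0,0,0,0,0],[0,0,0,0,0,0,0],[0,0,0,0,0,0,0],[0,0,0,0,0,0,0]]]'
python3 - <<'E'
from h import *
sc=cv2.imread("pics/scene0.png");h=cv2.cvtColor(sc,cv2.COLOR_BGR2HSV)
for p in((300,215),(350,212),(270,220),(300,222),(350,219)):print(p,h[p[1],p[0]])
s=sense();print(s["eef_pos"],R.from_quat(np.roll(s["ee_rot"],-1)).as_matrix().round(3)[:, 1])
E
```

```text
time_s: 0.95
eef_pos: [311.0, 431.5, 200.8]
ee_rot: [-0.0, -0.073, 0.997, -0.0]
force: [0.3, -0.1, -0.5]
grip_width: -0.0
grip_force: 0.0
(300, 215) [ 20 186 208]
(350, 212) [ 20 185 165]
(270, 220) [ 20 194 129]
(300, 222) [ 19 198 107]
(350, 219) [ 20 189 108]
[310.96502738 431.51751738 200.75667918] [-0.145  0.989 -0.   ]out of range
```

```bash
cat >> h.py <<'E'
RNG["yscene"]=((18,165,60),(26,255,255))
C=np.array([630.4,-4.6]);TH=0.147
def tilt(save=None):
    "slope of beam's far top edge (rad, + = +y end up) and z at knife, beam ends along stand y"
    im=capture("scene");m=cam("scene")
    if save:cv2.imwrite(save,im)
    b=blobs(mask(im,"yscene",(200,170,420,260)))[0]
    k=np.zeros(im.shape[:2],np.uint8);cv2.drawContours(k,[b],-1,255,-1)
    us=np.arange(b[:,0,0].min()+6,b[:,0,0].max()-5);v=np.array([np.flatnonzero(k[:,u])[0] for u in us])
    u2=np.array([-np.sin(TH),np.cos(TH)]);n=np.array([np.cos(TH),np.sin(TH)])
    o,d=rays(m,np.c_[us,v]);t=(((C-20*n)-o[:2])@n)/(d[:,:2]@n);P=o+d*t[:,None]
    s=(P[:,:2]-C)@u2;f=np.polyfit(s,P[:,2],1);r=P[:,2]-np.polyval(f,s);g=abs(r)<2.5;f=np.polyfit(s[g],P[g,2],1)
    return f.round(4),s.min().round(1),s.max().round(1),g.mean().round(2)
E
python3 -m crank '[[[-0.9,-0.7,0.4,0,0,0,0],[-0.9,-0.7,0.4,0,0,0,0],[-0.9,-0.7,0.4,0,0,0,0],[-0.9,-0.7,0.4,0,0,0,0],[-0.9,-0.7,0.4,0,0,0,0],[-0.9,-0.7,0.4,0,0,0,0],[-0.9,-0.7,0.4,0,0,0,0],[-0.9,-0.6,0.5,0,0,0,0]]]' 
python3 -m crank '[[[-0.9,-0.5,0.5,0,0,0,0],[-0.9,-0.5,0.5,0,0,0,0],[-0.9,-0.5,0.3,0,0,0,0],[-0.2,-0.4,0.3,0,0,0,0],[0,0,0,0,0,0,0],[0,0,0,0,0,0,0],[0,0,0,0,0,0,0],[0,0,0,0,0,0,0]]]'
python3 - <<'E'
from h import *
print(tilt("pics/s1.png"))
cv2.imwrite("pics/w1.png",capture("wrist"));print(sense()["eef_pos"],sense()["force"])
E
```

```text
time_s: 1.75
eef_pos: [509.2, 321.3, 118.4]
ee_rot: [0.0, -0.072, 0.997, -0.0]
force: [-0.1, -0.0, -0.2]
grip_width: 0.001
grip_force: 0.0
time_s: 2.55
eef_pos: [586.3, 286.3, 79.5]
ee_rot: [0.0, -0.073, 0.997, 0.0]
force: [1.1, 0.1, -0.1]
grip_width: -0.001
grip_force: 0.0
(array([ -0.2562, 118.1528]), np.float64(-104.2), np.float64(280.1), np.float64(0.59))
[586.44925055 286.08523348  79.27149273] [ 0.49176796 -0.75879982  0.32777559]
```

View pics/s1.png

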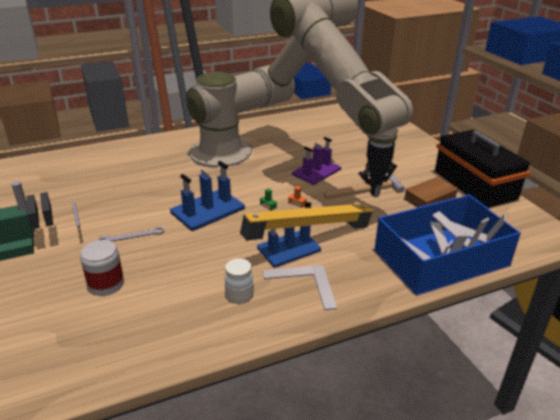

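The scene view shows the tool just beyond the beam's +y end (375,190), clear of it. My edge fit is contaminated, so I'm checking the mask.

Run:
```python
from h import *
im=cv2.imread("pics/s1.png");h=cv2.cvtColor(im,cv2.COLOR_BGR2HSV)
for u in(250,270,310,350):print(u,[tuple(map(int,h[v,u])) for v in range(202,228,2)])
for S in(165,180):
    k=cv2.inRange(h,(18,S,60),(26,255,255))
    b=[c for c in blobs(k) if 200<c[:,0,0].mean()<420][0];print(S,cv2.contourArea(b),cv2.boundingRect(b))
    kk=np.zeros_like(k);cv2.drawContours(kk,[b],-1,255,-1);print([(u,int(np.flatnonzero(kk[:,u])[0]),int(np.flatnonzero(kk[:,u])[-1])) for u in range(b[:,0,0].min(),b[:,0,0].max(),8)])
```

```text
250 [(15, 101, 207), (15, 99, 206), (14, 101, 190), (14, 100, 184), (15, 103, 193), (17, 136, 205), (19, 181, 221), (19, 187, 221), (19, 186, 218), (19, 177, 174), (18, 123, 91), (90, 7, 39), (0, 14, 36)]
270 [(66, 158, 126), (64, 145, 97), (44, 92, 69), (43, 110, 65), (23, 151, 130), (20, 180, 213), (20, 185, 221), (19, 182, 220), (20, 190, 203), (19, 180, 136), (19, 178, 112), (20, 185, 110), (20, 194, 109)]
310 [(14, 102, 122), (15, 120, 70), (16, 125, 92), (19, 187, 177), (20, 184, 222), (21, 183, 222), (20, 185, 220), (20, 182, 154), (20, 194, 112), (19, 178, 116), (20, 196, 112), (19, 146, 110), (10, 66, 112)]
350 [(14, 99, 108), (19, 156, 159), (20, 184, 219), (20, 183, 223), (20, 185, 221), (20, 194, 168), (19, 193, 115), (19, 183, 113), (20, 200, 112), (20, 185, 99), (20, 88, 52), (14, 70, 55), (15, 99, 93)]
165 1524.0 (245, 205, 127, 23)
[(245, 214, 215), (253, 218, 221), (261, 212, 221), (269, 212, 227), (277, 211, 227), (285, 211, 226), (293, 210, 225), (301, 209, 224), (309, 207, 223), (317, 208, 222), (325, 207, 221), (333, 206, 221), (341, 206, 220), (349, 205, 221), (357, 205, 219), (365, 208, 211)]
180 1314.5 (246, 206, 125, 22)
[(246, 214, 215), (254, 219, 220), (262, 214, 220), (270, 212, 227), (278, 212, 226), (286, 211, 225), (294, 211, 224), (302, 210, 224), (310, 208, 223), (318, 209, 222), (326, 207, 221), (334, 207, 220), (342, 206, 219), (350, 206, 220), (358, 206, 212), (366, 208, 211)]
```

```bash
cat >> h.py <<'E'
from scipy.ndimage import map_coordinates
def tilt(save=None,im=None):
    if im is None: im=capture("scene")
    if save:cv2.imwrite(save,im)
    m=cam("scene");V=np.max(im.astype(float),2);S=cv2.cvtColor(im,cv2.COLOR_BGR2HSV)[...,1].astype(float)
    u2=np.array([-np.sin(TH),np.cos(TH)]);n=np.array([np.cos(TH),np.sin(TH)])
    Z=114+(S[:0].sum())
    us=np.arange(262,350);v=[]   # near top edge: bright top -> dark flange crossing
    for u in us:
        col=V[195:235,u]; yel=S[195:235,u]>165
        c=np.flatnonzero(yel[:-1]&(col[:-1]>=165)&(col[1:]<165)); c=c[:1]
        v.append(195+c[0]+(col[c[0]]-165)/(col[c[0]]-col[c[0]+1]) if len(c) else np.nan)
    v=np.array(v);ok=~np.isnan(v);us,v=us[ok],v[ok]
    o,d=rays(m,np.c_[us,v]);t=(((C+20*n)-o[:2])@n)/(d[:,:2]@n);P=o+d*t[:,None]
    s=(P[:,:2]-C)@u2;g=np.ones(len(s),bool)
    for _ in range(4):
        f=np.polyfit(s[g],P[g,2],1);r=abs(P[:,2]-np.polyval(f,s));g=r<max(2,2*np.median(r))
    return f.round(4),len(s),g.mean().round(2)
E
python3 - <<'E'
from h import *
for f in("s1","scene0"):print(tilt(im=cv2.imread(f"pics/{f}.png")))
m=cam("scene");u=np.array([-np.sin(TH),np.cos(TH),0]);n=np.array([np.cos(TH),np.sin(TH),0]);c=np.r_[C,114]
for t in(0,-.09):print(t,[proj(m,c+20*n+s*u+[0,0,t*s]).round(1).tolist() for s in(-130,0,100,260)])
E
```

```text
(array([ -0.2627, 120.7673]), 88, np.float64(0.85))
(array([ -0.2627, 121.0967]), 88, np.float64(0.86))
0 [[[250.0, 234.4]], [[293.7, 219.2]], [[325.0, 208.4]], [[371.2, 192.4]]]
-0.09 [[[249.9, 230.6]], [[293.7, 219.2]], [[324.8, 211.2]], [[370.4, 199.4]]]
```

Run:
```python
from h import *
m=cam("scene");t=cam("top")
for name,px,z in(("saddle",(252.4,259.7),20),("jar",(361,140),90),("hammerhead",(129,254),15),("wrenchend",(464,265),5),("tin",(479,195),110),("bracketcorner",(278,151),5),("binNE",(213,77),0)):
    P=onplane(t,px,z);print(name,P.round(0),proj(m,P).round(1))
print("tool",proj(m,[586.4,286,79.3]),proj(t,[586.4,286,79.3]))
```

```text
saddle [[426. 113.  20.]] [[297.  198.3]]
jar [[ 737. -186.   90.]] [[238.3 263. ]]
hammerhead [[449. 454.  15.]] [[394.4 181.9]]
wrenchend [[ 398. -471.    5.]] [[102.8 240.6]]
tin [[ 579. -483.  110.]] [[100.3 248.4]]
bracketcorner [[731.  37.   5.]] [[318.8 266.4]]
binNE [[954. 219.   0.]] [[427.6 303.8]]
tool [[374.42282097 196.13017223]] [[185.11519259 200.44931785]]
```

Run:
```python
import cv2
im=cv2.imread("pics/s1.png")[180:280,225:405];cv2.imwrite("pics/s1c.png",cv2.resize(im,None,fx=4.3,fy=4.3,interpolation=2))
```

```text
(no output)
```

View pics/s1c.png

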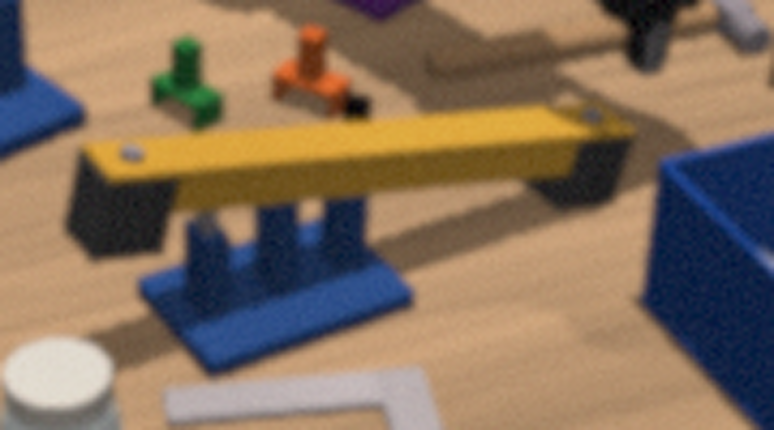

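The crop shows that the beam has tipped over the +y foot, about 0.26 rad, with its +y block on or near the table. So its balance point is beyond s = 50 mm. I'll locate the beam, grip its middle in that tilt, and weigh the moment while it rests on the foot.

Run:
```python
from h import *
im=cv2.imread("pics/top0.png");m=cam("top")
r=cv2.boxPoints(cv2.minAreaRect(blobs(mask(im,"yellow",(150,150,400,220)))[0]))
o,d=rays(m,r);u=np.array([-np.sin(TH),np.cos(TH)])
# plane z=120.8-.2627*s
a=.2627;t=(120.8-a*((o[:2]-C)@u)-o[2])/(d[:,2]+a*(d[:,:2]@u));P=o+d*t[:,None]
print(P.round(1));c=P.mean(0);print(c,"s=",(c[:2]-C)@u)
e=[P[[0,3]].mean(0),P[[1,2]].mean(0)]
print(e,np.linalg.norm(e[0]-e[1]),"yaw",np.arctan2(-(e[0]-e[1])[0],(e[0]-e[1])[1]),"lat",(c[:2]-C)@[np.cos(TH),np.sin(TH)])
```

```text
[[ 622.6  263.2   50.9]
 [ 664.7 -126.7  153.8]
 [ 623.8 -132.4  153.7]
 [ 578.7  255.7   51.2]]
[622.43151169  64.96380986 102.41606648] s= 69.98071380996252
[array([600.64364517, 259.44005795,  51.03980006]), array([ 644.21937822, -129.51243822,  153.79233291])] 404.6491959553049 yaw 0.11156832878656593 lat 2.3065436151134553
```

```bash
cat >> h.py <<'E'
def go(p,yv,zv):
    "units: total shift along FINAL tool axes, and turn vector from the current orientation"
    s=sense();A=R.from_quat(np.roll(s["ee_rot"],-1));z=np.array(zv,float);z/=np.linalg.norm(z)
    y=np.array(yv,float);y-=z*(y@z);y/=np.linalg.norm(y);B=R.from_matrix(np.c_[np.cross(y,z),y,z])
    w=(A.inv()*B).as_rotvec()
    d=np.array(p)-s["eef_pos"]
    print("turn",np.degrees(w).round(1)/8,"| shift final axes",(B.inv().apply(d)/25).round(2),"| shift now axes",(A.inv().apply(d)/25).round(2),"j",s["joints"].round(2))
E
python3 - <<'E'
from h import *
n=np.array([np.cos(.14),np.sin(.14),0]);zt=[.038,-.2569,-.966]
for sg in(1,-1):go([619.5,76.7,146.9],sg*n,[0,0,-1]);go([619.5,76.7,146.9],sg*n,zt)
E
```

```text
turn [ 0.      0.     11.2875] | shift final axes [-8.48  0.14 -2.71] | shift now axes [-0.09 -8.48 -2.71] j [ 0.27  0.73  1.25  0.    1.16 -1.44]
turn [ 1.475  -1.475  11.2125] | shift final axes [-8.89  0.14 -0.41] | shift now axes [-0.09 -8.48 -2.71] j [ 0.27  0.73  1.25  0.    1.16 -1.44]
turn [ -0.       0.     -11.2125] | shift final axes [ 8.48 -0.14 -2.71] | shift now axes [-0.09 -8.48 -2.71] j [ 0.27  0.73  1.25  0.    1.16 -1.44]
turn [  1.475    1.475  -11.1375] | shift final axes [ 8.89 -0.14 -0.41] | shift now axes [-0.09 -8.48 -2.71] j [ 0.27  0.73  1.25  0.    1.16 -1.44]
```

```bash
python3 -m crank '[[[0,0,-0.6,0,0,1,85],[0,0,-0.6,0,0,1,85],[0,0,-0.6,0,0,1,85],[0,0,-0.6,0,0,1,85],[0,0,-0.6,0,0,1,85],[0,0,-0.6,0,0,1,85],[0,0,-0.6,0,0,1,85],[0,0,-0.6,0,0,1,85]]]' 25 | head -2; python3 -m crank '[[[0,0,0,0,0,1,85],[0,0,0,0,0,1,85],[0,0,0,0,0,1,85],[0,0,0,0,0,0.28,85],[-1,0,0,0,0,0,85],[-1,0,0,0,0,0,85],[-1,0,0,0,0,0,85],[-1,0,0,0,0,0,85]]]' | head -2; python3 -m crank '[[[-1,0,0,0,-0.62,0,85],[-1,0,0,0,-0.62,0,85],[-1,0,0,0,-0.62,0,85],[-1,0,0,0,0,0,85],[0,0,0,0,0,0,85],[0,0,0,0,0,0,85],[0,0,0,0,0,0,85],[0,0,0,0,0,0,85]]]'
python3 - <<'E'
from h import *
cv2.imwrite("pics/w2.png",capture("wrist"))
n=np.array([np.cos(.14),np.sin(.14),0]);zt=[.038,-.2569,-.966]
go([619.5,76.7,146.9],n,zt);go([622.5,56.1,69.6],n,zt)
print(tilt())
E
```

```text
time_s: 3.45
eef_pos: [586.5, 285.8, 199.6]
time_s: 4.25
eef_pos: [600.7, 185.9, 199.0]
time_s: 5.05
eef_pos: [614.5, 89.7, 211.5]
ee_rot: [0.098, 0.65, 0.749, -0.085]
force: [0.5, -0.8, 0.2]
grip_width: 0.997
grip_force: 0.0
turn [-0.0125 -0.025   0.0125] | shift final axes [0.15 0.12 2.63] | shift now axes [0.14 0.13 2.64] j [ 0.06  0.56  1.21 -0.26  1.36 -0.03]
turn [-0.0125 -0.025   0.0125] | shift final axes [0.15 0.12 5.84] | shift now axes [0.13 0.13 5.84] j [ 0.06  0.56  1.21 -0.26  1.36 -0.03]
(array([ -0.2611, 120.7982]), 75, np.float64(1.0))
```

View pics/w2.png

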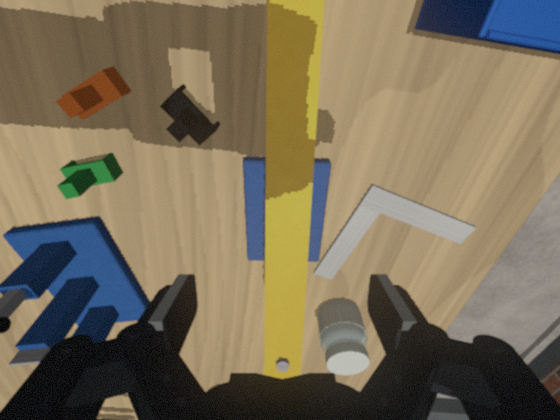

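The wrist view shows the beam between the fingers (column about 288, finger centre about 282). The stand's base corners are at about (245,158), (329,159), (248,261) and (319,261), and the jar at (343,335) is well clear.

Run:
```python
from h import *
im=cv2.imread("pics/w2.png");m=cam("wrist")
bl=mask(im,"blue",(235,150,340,268))
pts=[]
for b in blobs(bl)[:2]:
    r=cv2.boundingRect(b);a=cv2.approxPolyDP(b,4,True)[:,0];print(r,a.tolist());pts.append(onplane(m,a,15)[:,:2].round(1).tolist())
print(pts)
u=np.array([-np.sin(TH),np.cos(TH)]);n=np.array([np.cos(TH),np.sin(TH)])
h=cv2.cvtColor(im,cv2.COLOR_BGR2HSV);k=cv2.inRange(h,(20,150,40),(32,255,255))
out=[]
for v in range(200,350,15):
    x=np.flatnonzero(k[v,255:325])+255
    o,d=rays(m,[[x[0]-.5,v],[x[-1]+.5,v]]);a=.262;t=(120.8-a*((o[:2]-C)@u)-o[2])/(d[:,2]+a*(d[:,:2]@u));P=o+d*t[:,None]
    L=(P[:,:2]-C);out.append((v,x[0],x[-1],(L@u).mean(),(L@n)[0],(L@n)[1]))
print(np.array(out).round(1));print("tool lat",(sense()["eef_pos"][:2]-C)@n)
```

```text
(244, 161, 20, 66) [[261, 161], [244, 162], [248, 226], [251, 217], [263, 212]]
(314, 164, 14, 25) [[316, 164], [314, 188], [326, 176], [319, 171], [327, 172]]
[[[595.9, 65.8], [577.3, 61.9], [588.7, -25.7], [591.3, -11.2], [605.4, -1.6]], [[657.3, 70.9], [661.2, 40.5], [671.7, 57.8], [662.4, 62.9], [671.7, 63.0]]]
[[200.  266.  309.   75.8 -14.8  23.8]
 [215.  267.  308.   62.4 -14.2  23.2]
 [230.  266.  307.   48.4 -15.4  22.6]
 [245.  266.  306.   34.  -15.8  22.1]
 [260.  266.  305.   19.  -16.1  21.4]
 [275.  266.  305.    3.5 -16.5  21.8]
 [290.  266.  304.  -12.6 -16.9  21.1]
 [305.  266.  302.  -29.3 -17.3  19.5]
 [320.  266.  302.  -46.7 -17.7  19.8]
 [335.  265.  301.  -64.8 -19.2  19.1]]
tool lat -1.9228440111209664
```

```bash
python3 - <<'E'
from h import *
m=cam("wrist");P=onplane(m,[(245,158),(329,159),(319,261),(248,261)],15)[:,:2];print(P.round(1),P.mean(0))
e=(P[0]-P[3],P[1]-P[2]);print([np.arctan2(-v[0],v[1]).round(3) for v in e],[np.linalg.norm(v).round(0) for v in e])
E
python3 -m crank '[[[0.14,0.2,0.8,0,0,0,85],[0,0,0.9,0,0,0,85],[0,0,0.9,0,0,0,85],[0,0,0.9,0,0,0,85],[0,0,0.9,0,0,0,85],[0,0,0.9,0,0,0,85],[0,0,0.54,0,0,0,85],[0,0,0,0,0,0,85]]]'; python3 -c "
from h import *
print(tilt('pics/s2.png'))"
```

```text
[[578.   66.8]
 [670.4  78.8]
 [691.  -71.8]
 [593.4 -85.8]] [633.20877177  -2.97656066]
[np.float64(0.1), np.float64(0.136)] [np.float64(153.0), np.float64(152.0)]
time_s: 5.95
eef_pos: [623.6, 55.7, 68.0]
ee_rot: [0.097, 0.65, 0.749, -0.086]
force: [-0.2, 0.0, -0.5]
grip_width: 0.998
grip_force: 0.0
(array([ -0.2599, 120.8994]), 54, np.float64(0.91))
```

```bash
python3 -c "
from h import *
s=sense();print(s['force'],s['wrist_torque'])"; python3 -m crank '[[[0,0,0,0,0,0,55],[0,0,0,0,0,0,50],[0,0,0,0,0,0,46],[0,0,0,0,0,0,43],[0,0,0,0,0,0,36],[0,0,0,0,0,0,30],[0,0,0,0,0,0,30],[0,0,0,0,0,0,30]]]' 25;  python3 -c "
from h import *
s=sense();print(s['force'],s['wrist_torque']);print(tilt())"
```

```text
[0.69891868 0.26559167 0.89680514] [0.03830019 0.05808337 0.00065821]
time_s: 6.8
eef_pos: [624.5, 55.9, 70.0]
ee_rot: [0.098, 0.65, 0.749, -0.085]
force: [-1.1, 1.6, 3.1]
grip_width: 0.466
grip_force: 25.8
[-1.07660147  1.64589687  3.06882974] [0.25913966 0.24360903 0.01408969]
(array([ -0.2586, 120.2537]), 54, np.float64(0.89))
```

```bash
python3 -m crank '[[[0.02,0,-0.012,0,0.11,0,30],[0.02,0,-0.012,0,0.11,0,30],[0,0,0,0,0,0,30],[0,0,0,0,0,0,30],[0,0,0,0,0,0,30],[0,0,0,0,0,0,30],[0,0,0,0,0,0,30],[0,0,0,0,0,0,30]]]';  python3 -c "
from h import *
s=sense();print(s['force'],s['wrist_torque'],R.from_quat(np.roll(s['ee_rot'],-1)).as_matrix().round(4));print(tilt())"
```

```text
time_s: 7.65
eef_pos: [624.3, 56.9, 70.1]
ee_rot: [0.086, 0.651, 0.75, -0.075]
force: [0.5, 1.5, 4.0]
grip_width: 0.462
grip_force: 26.3
[0.53345054 1.46353547 3.9916114 ] [ 0.01981241 -0.04422112 -0.00733296] [[-1.369e-01  9.901e-01  3.210e-02]
 [ 9.642e-01  1.406e-01 -2.248e-01]
 [-2.271e-01  2.000e-04 -9.739e-01]]
(array([ -0.2329, 119.    ]), 54, np.float64(0.91))
```

```bash
python3 -m crank '[[[0.04,0,-0.03,0,0.23,0,30],[0.04,0,-0.03,0,0.23,0,30],[0.04,0,-0.03,0,0.23,0,30],[0.04,0,-0.03,0,0.23,0,30],[0,0,0,0,0,0,30],[0,0,0,0,0,0,30],[0,0,0,0,0,0,30],[0,0,0,0,0,0,30]]]';  python3 -c "
from h import *
s=sense();print(s['force'],s['wrist_torque'],R.from_quat(np.roll(s['ee_rot'],-1)).as_matrix().round(4)[:,2]);print(tilt())"
```

```text
time_s: 8.5
eef_pos: [623.4, 61.1, 71.9]
ee_rot: [0.038, 0.655, 0.754, -0.034]
force: [0.1, -1.9, -0.4]
grip_width: 0.467
grip_force: 25.2
[ 0.14061401 -1.9055406  -0.38186587] [-0.33156772  0.02036378 -0.03903918] [ 0.0133 -0.1002 -0.9949]
(array([-1.114000e-01,  1.130142e+02]), 52, np.float64(0.9))
```

```bash
python3 -m crank '[[[-0.1,0,0,0,0,0,30],[-0.18,0,0,0,0,0,30],[-0.18,0,0,0,0,0,30],[-0.18,0,0,0,0,0,30],[-0.16,0,0,0,0,0,30],[0,0,0,0,0,0,30],[0,0,0,0,0,0,30],[0,0,0,0,0,0,30]]]';  python3 -c "
from h import *
s=sense();print(s['force'],s['wrist_torque']);print(tilt())"
```

```text
time_s: 9.35
eef_pos: [626.4, 41.2, 74.2]
ee_rot: [0.038, 0.655, 0.754, -0.033]
force: [0.5, -1.9, -2.7]
grip_width: 0.465
grip_force: 25.5
[ 0.5463263  -1.86438211 -2.74824788] [-0.25101053  0.00560483 -0.03601767]
(array([-1.082000e-01,  1.128344e+02]), 52, np.float64(0.9))
```

```bash
python3 -m crank '[[[-0.15,0,0,0,0,0,30],[-0.15,0,0.01,0,0,0,30],[-0.15,0,0.01,0,0,0,30],[-0.15,0,0.01,0,0,0,30],[0,0,0,0,0,0,30],[0,0,0,0,0,0,46],[0,0,0,0,0,0,52],[0,0,0,0,0,0,56]]]';  python3 -c "
from h import *
s=sense();print(s['force'],s['wrist_torque']);print(tilt())"
```

```text
time_s: 10.2
eef_pos: [628.8, 26.5, 75.3]
ee_rot: [0.038, 0.655, 0.754, -0.033]
force: [-0.1, -0.7, 0.1]
grip_width: 0.653
grip_force: 0.0
[-0.05706803 -0.65742028  0.0929204 ] [ 0.05732507 -0.02603692 -0.00021827]
(array([-1.110000e-01,  1.126473e+02]), 51, np.float64(0.9))
```

```bash
python3 -m crank '[[[0,0,0,0,0,0,34],[0,0,0,0,0,0,30],[-0.16,0,0,0,0,0,30],[-0.16,0,0,0,0,0,30],[0,0,0,0,0,0,30],[0,0,0,0,0,0,50],[0,0,0,0,0,0,50],[0,0,0,0,0,0,50]]]';  python3 -c "
from h import *
s=sense();print(s['force'],s['wrist_torque']);print(tilt())"
```

```text
time_s: 11.05
eef_pos: [629.7, 18.7, 75.8]
ee_rot: [0.038, 0.655, 0.754, -0.033]
force: [-0.1, 0.7, 0.5]
grip_width: 0.584
grip_force: 0.0
[-0.12566469  0.70444406  0.54055926] [ 0.0294846  -0.01836372 -0.00979321]
(array([-1.083000e-01,  1.126865e+02]), 51, np.float64(0.88))
```

```bash
cat >> h.py <<'E'
def ends():
    im=capture("top");m=cam("top");b=np.concatenate(blobs(mask(im,"yellow",(150,140,440,220)))[:2])[:,0]
    u=np.array([-np.sin(TH),np.cos(TH)]);s=(onplane(m,b,112)[:,:2]-C)@u
    return s.min().round(1),s.max().round(1)
E
python3 -c "
from h import *
print(ends())"
python3 -m crank '[[[0,0,0,0,0,0,34],[0,0,0,0,0,0,30],[-0.16,0,0,0,0,0,30],[-0.16,0,0,0,0,0,30],[0,0,0,0,0,0,30],[0,0,0,0,0,0,50],[0,0,0,0,0,0,50],[0,0,0,0,0,0,50]]]' | head -2;  python3 -c "
from h import *
print(tilt(),ends())"
```

```text
(np.float64(-174.5), np.float64(226.2))
time_s: 11.95
eef_pos: [630.9, 10.8, 76.6]
(array([-1.056000e-01,  1.127119e+02]), 51, np.float64(0.9)) (np.float64(-181.7), np.float64(218.9))
```

```bash
python3 -m crank '[[[0,0,0,0,0,0,34],[0,0,0,0,0,0,30],[-0.14,0,0,0,0,0,30],[-0.14,0,0,0,0,0,30],[0,0,0,0,0,0,30],[0,0,0,0,0,0,50],[0,0,0,0,0,0,50],[0,0,0,0,0,0,50]]]' | head -2;  python3 -c "
from h import *
print(tilt(),ends())"
```

```text
time_s: 12.85
eef_pos: [631.8, 4.0, 77.3]
(array([-1.039000e-01,  1.126792e+02]), 50, np.float64(0.9)) (np.float64(-187.9), np.float64(213.4))
```

```bash
python3 -m crank '[[[0,0,0,0,0,0,34],[0,0,0,0,0,0,30],[-0.14,0,0,0,0,0,30],[-0.14,0,0,0,0,0,30],[0,0,0,0,0,0,30],[0,0,0,0,0,0,50],[0,0,0,0,0,0,50],[0,0,0,0,0,0,50]]]' | head -2;  python3 -c "
from h import *
print(tilt(),ends())"
```

```text
time_s: 13.75
eef_pos: [632.9, -2.9, 78.0]
(array([-1.025000e-01,  1.126505e+02]), 50, np.float64(0.9)) (np.float64(-193.7), np.float64(208.3))
```

```bash
python3 -m crank '[[[0,0,0,0,0,0,34],[0,0,0,0,0,0,30],[-0.14,0,0,0,0,0,30],[-0.14,0,0,0,0,0,30],[0,0,0,0,0,0,30],[0,0,0,0,0,0,50],[0,0,0,0,0,0,50],[0,0,0,0,0,0,50]]]' | head -2;  python3 -c "
from h import *
print(tilt(),ends())"
```

```text
time_s: 14.65
eef_pos: [633.8, -9.9, 78.7]
(array([-1.022000e-01,  1.127381e+02]), 51, np.float64(0.9)) (np.float64(-199.9), np.float64(202.4))
```

```bash
python3 -m crank '[[[0,0,0,0,0,0,34],[0,0,0,0,0,0,30],[-0.14,0,0,0,0,0,30],[-0.14,0,0,0,0,0,30],[0,0,0,0,0,0,30],[0,0,0,0,0,0,50],[0,0,0,0,0,0,50],[0,0,0,0,0,0,50]]]' | head -2;  python3 -c "
from h import *
print(tilt(),ends())"
```

```text
time_s: 15.55
eef_pos: [634.8, -16.7, 79.4]
(array([-6.870000e-02,  1.127104e+02]), 54, np.float64(0.85)) (np.float64(-204.5), np.float64(197.7))
```

```bash
python3 -m crank '[[[0,0,0,0,0,0,55],[0,0,0,0,0,0,55],[0,0,0,0,0,0,55],[0,0,0,0,0,0,55],[0,0,0,0,0,0,55],[0,0,0,0,0,0,55],[0,0,0,0,0,0,55],[0,0,0,0,0,0,55]]]' | head -2;  python3 -c "
from h import *
print(tilt(),ends())"; python3 -m crank '[[[0,0,0,0,0,0,55],[0,0,0,0,0,0,55],[0,0,0,0,0,0,55],[0,0,0,0,0,0,55],[0,0,0,0,0,0,55],[0,0,0,0,0,0,55],[0,0,0,0,0,0,55],[0,0,0,0,0,0,55]]]' | head -2;  python3 -c "
from h import *
print(tilt('pics/s3.png'),ends())"
```

```text
time_s: 16.45
eef_pos: [634.7, -16.5, 79.4]
(array([-4.350000e-02,  1.126257e+02]), 54, np.float64(0.81)) (np.float64(-203.9), np.float64(198.3))
time_s: 17.35
eef_pos: [634.7, -16.6, 79.4]
(array([-4.330000e-02,  1.126158e+02]), 54, np.float64(0.81)) (np.float64(-203.9), np.float64(198.3))
```

```bash
python3 -m crank '[[[0,0,0,0,0,0,34],[0,0,0,0,0,0,30],[-0.07,0,0.005,0,0,0,30],[-0.06,0,0.005,0,0,0,30],[0,0,0,0,0,0,30],[0,0,0,0,0,0,50],[0,0,0,0,0,0,55],[0,0,0,0,0,0,60]]]' | head -2;  python3 -m crank '[[[0,0,0,0,0,0,60],[0,0,0,0,0,0,60],[0,0,0,0,0,0,60],[0,0,0,0,0,0,60],[0,0,0,0,0,0,60],[0,0,0,0,0,0,60],[0,0,0,0,0,0,60],[0,0,0,0,0,0,60]]]' | head -2;  python3 -c "
from h import *
print(tilt(),ends())"; python3 -m crank '[[[0,0,0,0,0,0,60],[0,0,0,0,0,0,60],[0,0,0,0,0,0,60],[0,0,0,0,0,0,60],[0,0,0,0,0,0,60],[0,0,0,0,0,0,60],[0,0,0,0,0,0,60],[0,0,0,0,0,0,60]]]' | head -2;  python3 -c "
from h import *
print(tilt('pics/s4.png'),ends())"
```

```text
time_s: 18.25
eef_pos: [635.3, -20.0, 79.5]
time_s: 19.05
eef_pos: [635.1, -19.8, 79.5]
(array([-2.430000e-02,  1.125582e+02]), 56, np.float64(0.8)) (np.float64(-204.5), np.float64(197.7))
time_s: 19.95
eef_pos: [635.1, -19.8, 79.5]
(array([-2.430000e-02,  1.125731e+02]), 56, np.float64(0.8)) (np.float64(-204.5), np.float64(197.2))
```

```bash
python3 - <<'E'
import h
from h import *
im=cv2.imread("pics/s4.png");t=capture("top");cv2.imwrite("pics/t4.png",t);m=cam("top")
k=mask(t,"yellow",(150,140,440,220));bs=blobs(k);print([cv2.boundingRect(b) for b in bs])
# beam yaw/lat from top: edge rows per column
P=[]
for u in range(205,345,4):
    v=np.flatnonzero(k[:,u])
    if len(v)>10: P.append(onplane(m,(u,(v[0]+v[-1])/2),114)[0])
P=np.array(P);f=np.polyfit(P[:,1],P[:,0],1)
for _ in range(3):
    g=abs(P[:,0]-np.polyval(f,P[:,1]))<3;f=np.polyfit(P[g,1],P[g,0],1)
print("yaw",-f[0],"x at y=-4",np.polyval(f,-4),g.mean())
for C,TH in(((630.4,-4.6),.147),((632,-4),.147),((632,-4),.13),((np.polyval(f,-4),-4.),-f[0])):
    h.C=np.array(C);h.TH=TH;print(C,TH,tilt(im=im))
E
python3 - <<'E'
import cv2
im=cv2.imread("pics/s4.png")[130:290,205:425];cv2.imwrite("pics/s4c.png",cv2.resize(im,None,fx=3.6,fy=3.6,interpolation=2))
E
```

```text
[(320, 160, 53, 23), (219, 177, 39, 22)]
yaw 0.13294124966781307 x at y=-4 631.6776466637261 1.0
(630.4, -4.6) 0.147 (array([-2.430000e-02,  1.125731e+02]), 56, np.float64(0.8))
(632, -4) 0.147 (array([-2.430000e-02,  1.139175e+02]), 56, np.float64(0.8))
(632, -4) 0.13 (array([-1.060000e-02,  1.139237e+02]), 56, np.float64(0.8))
(np.float64(631.6776466637261), -4.0) 0.13294124966781307 (array([-1.290000e-02,  1.136635e+02]), 56, np.float64(0.8))
```

View pics/s4c.png

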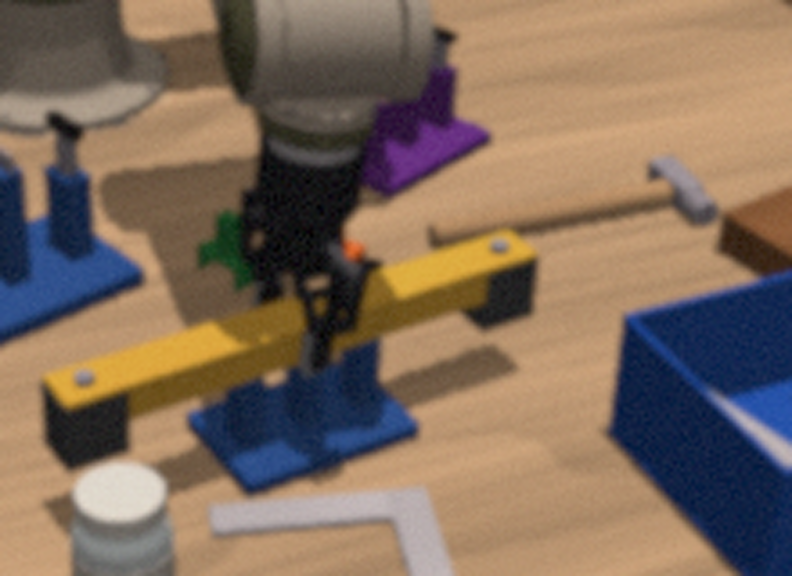

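The crop shows the beam level on the stand with the open fingers clear of its sides. With the yaw measured at 0.133, the tilt works out to about -0.013 rad, so it balances on its own. I'm retreating and going for the saddle.

```bash
python3 -m crank '[[[0,0,-0.2,0,0,0,70],[0,0,-0.6,0,0,0,80],[0,0,-1,0,0,0,85],[0,0,-1,0,0,0,85],[0,0,-1,0,0,0,85],[0,0,-1,0,0.72,0,85],[0,0,0,0,0,-1,70],[0,0,0,0,0,-1,60]]]';  python3 - <<'E'
import h
from h import *
h.C=np.array([632,-4.]);h.TH=.133
print(tilt())
a=np.radians(34);go([426,113,150],[np.cos(a),np.sin(a),0],[0,0,-1])
E
```

```text
time_s: 20.9
eef_pos: [633.8, -8.2, 201.2]
ee_rot: [0.001, 0.542, 0.84, 0.001]
force: [-0.5, 0.7, -0.1]
grip_width: 0.706
grip_force: 0.0
(array([-1.330000e-02,  1.139792e+02]), 76, np.float64(0.8))
turn [ 0.0125  0.0125 -1.15  ] | shift final axes [ 8.66 -4.18  2.03] | shift now axes [ 7.88 -5.51  2.01] j [-0.2   0.58  1.18  0.    1.38 -0.63]
```

```bash
python3 -m crank '[[[0,0,0,0,0,-0.58,60],[0,0,0,0,0,-0.57,60],[0.96,-0.46,0.1,0,0,0,60],[0.96,-0.46,0.1,0,0,0,60],[0.96,-0.46,0.1,0,0,0,60],[0.96,-0.46,0.2,0,0,0,60],[0.96,-0.46,0.3,0,0,0,60],[0.96,-0.46,0.3,0,0,0,60]]]'|head -2; python3 -m crank '[[[0.97,-0.47,0.3,0,0,0,50],[0.97,-0.47,0.3,0,0,0,50],[0.96,-0.48,0.3,0,0,0,50],[0,0,0,0,0,0,50],[0,0,0,0,0,0,50],[0,0,0,0,0,0,50],[0,0,0,0,0,0,50],[0,0,0,0,0,0,50]]]'|head -2
python3 - <<'E'
import h
from h import *
h.C=np.array([632,-4.]);h.TH=.133
print(tilt())
s=sense();im=capture("wrist");cv2.imwrite("pics/w5.png",im);m=cam("wrist",s)
for b in blobs(mask(im,"orange"),200)[:3]:
    r=cv2.minAreaRect(b);print(cv2.contourArea(b),r,onplane(m,r[0],20).round(1));print(cv2.approxPolyDP(b,4,True)[:,0].tolist())
print(s["eef_pos"])
E
```

```text
time_s: 21.75
eef_pos: [495.9, 75.3, 172.2]
time_s: 22.55
eef_pos: [427.8, 115.5, 149.0]
(array([-1.240000e-02,  1.138863e+02]), 88, np.float64(1.0))
1590.5 ((279.56390380859375, 208.0974578857422), (40.207847595214844, 56.035194396972656), 87.70938873291016) [[429.3 111.9  20. ]]
[[305, 188], [300, 193], [254, 189], [253, 219], [269, 219], [270, 228], [285, 228], [290, 218], [306, 218]]
[427.61658964 115.57813129 148.9451203 ]
```

View pics/w5.png

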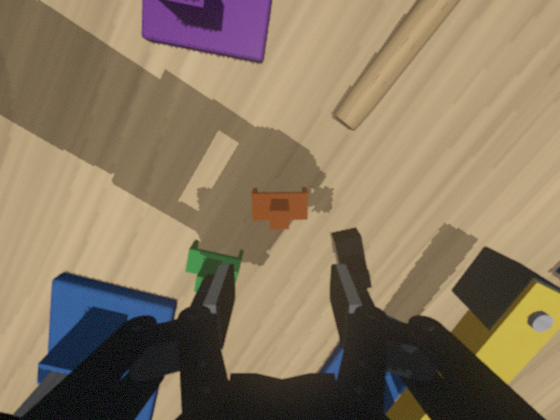

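The wrist view shows the orange saddle centred and aligned with the image: bridge (253–307, 190–218), post top near (278,220). Black (350,250) and green (215,262) are clear of the fingers' path, since the planned opening is about 50 mm.

Run:
```python
from h import *
m=cam("wrist");im=cv2.imread("pics/w5.png");h=cv2.cvtColor(im,cv2.COLOR_BGR2HSV)
k=cv2.inRange(h,(3,150,70),(17,255,255))
print("V col279",h[184:232:2,279,2].tolist());print("V row222",h[222,262:298,2].tolist());print("V row204",h[204,248:312:2,2].tolist())
print(onplane(m,(280,204),23).round(1),onplane(m,(278,220.5),59).round(1))
b=onplane(m,[(254,219),(306,218)],23);d=b[1]-b[0];print("saddle x ang",np.degrees(np.arctan2(d[1],d[0])),np.linalg.norm(d))
s=sense();A=R.from_quat(np.roll(s["ee_rot"],-1));print("tool y ang",np.degrees(np.arctan2(*A.as_matrix()[1::-1,1])))
for p in(onplane(m,(280,204),23)[0],onplane(m,(278,220.5),59)[0]):print((A.inv().apply(np.r_[p[:2],27]-s["eef_pos"])/25).round(2))
```

```text
V col279 [126, 122, 121, 123, 115, 140, 148, 134, 103, 107, 103, 107, 102, 117, 144, 144, 142, 144, 144, 145, 146, 143, 144, 125]
V row222 [118, 122, 123, 122, 122, 124, 125, 132, 143, 143, 145, 143, 144, 144, 142, 144, 142, 145, 145, 146, 146, 144, 143, 146, 141, 146, 141, 134, 130, 155, 173, 180, 181, 183, 182, 185]
V row204 [126, 129, 140, 142, 146, 144, 143, 147, 144, 143, 143, 122, 106, 103, 105, 104, 103, 104, 104, 106, 121, 143, 143, 145, 144, 145, 147, 147, 146, 145, 127, 126]
[[426.9 116.4  23. ]] [[427.4 113.   59. ]]
saddle x ang 34.40694435426008 49.05798749301049
tool y ang 33.23885312186928
[ 0.04 -0.01  4.88]
[-0.08 -0.06  4.88]
```

```bash
python3 -m crank '[[[-0.03,-0.03,0.8,0,0,-0.1,50],[0,0,0.9,0,0,0,50],[0,0,0.9,0,0,0,50],[0,0,0.9,0,0,0,50],[0,0,0.8,0,0,0,50],[0,0,0.5,0,0,0,50],[0,0,0.04,0,0,0,50],[0,0,0,0,0,0,50]]]'|head -2;python3 -m crank '[[[0,0,0,0,0,0,40],[0,0,0,0,0,0,30],[0,0,0,0,0,0,20],[0,0,0,0,0,0,8],[0,0,0,0,0,0,5],[0,0,0,0,0,0,5],[0,0,0,0,0,0,5],[0,0,0,0,0,0,5]]]' 30
```

```text
time_s: 23.45
eef_pos: [427.3, 114.7, 28.1]
time_s: 24.25
eef_pos: [427.3, 114.8, 28.4]
ee_rot: [0.0, 0.469, 0.883, 0.0]
force: [-2.4, -0.1, 6.4]
grip_width: 0.179
grip_force: 30.3
```

```bash
python3 -m crank '[[[0,0,-0.3,0,0,0,5],[0,0,-0.9,0,0,0,5],[0,0,-1,0,0,0,5],[0,0,-1,0,0,0,5],[0,0,-1,0,0,0,5],[0,0,-1,0,0,0,5],[0,0,-1,0,0,0.5,5],[0,0,0,0,0,0.5,5]]]'
python3 - <<'E'
from h import *
go([633.0,-3.8,180],[np.cos(.135),np.sin(.135),0],[0,0,-1])
E
```

```text
time_s: 25.05
eef_pos: [428.2, 114.8, 186.2]
ee_rot: [0.002, 0.531, 0.848, 0.002]
force: [0.6, -0.8, -1.0]
grip_width: 0.181
grip_force: 29.5
turn [0.0375 0.0125 2.275 ] | shift final axes [-5.8   7.48  0.25] | shift now axes [-7.85  5.29  0.29] j [-0.    0.17  1.8   0.    1.16 -0.46]
```

```bash
python3 -m crank '[[[0,0,0,0,0,0.76,5],[0,0,0,0,0,0.76,5],[0,0,0,0,0,0.76,5],[-0.72,0.94,0,0,0,0,5],[-0.72,0.94,0,0,0,0,5],[-0.72,0.94,0,0,0,0,5],[-0.72,0.94,0,0,0,0,5],[-0.72,0.94,0,0,0,0,5]]]'|head -2;python3 -m crank '[[[-0.72,0.94,0,0,0,0,5],[-0.72,0.94,0,0,0,0,5],[-0.74,0.92,0.2,0,0,0,5],[0,0,0,0,0,0,5],[0,0,0,0,0,0,5],[0,0,0,0,0,0,5],[0,0,0,0,0,0,5],[0,0,0,0,0,0,5]]]'
python3 - <<'E'
import h
from h import *
h.C=np.array([632,-4.]);h.TH=.133
print(tilt())
cv2.imwrite("pics/w6.png",capture("wrist"))
go([633.0,-3.8,180],[np.cos(.135),np.sin(.135),0],[0,0,-1])
E
```

```text
time_s: 25.85
eef_pos: [556.5, 41.0, 183.2]
time_s: 26.65
eef_pos: [632.2, -2.4, 178.4]
ee_rot: [0.0, 0.657, 0.754, 0.0]
force: [-0.9, 0.3, -0.9]
grip_width: 0.181
grip_force: 29.7
(array([-1.290000e-02,  1.139416e+02]), 63, np.float64(0.94))
turn [0.     0.     0.0125] | shift final axes [-0.05  0.02 -0.07] | shift now axes [-0.05  0.02 -0.07] j [-0.19  0.59  1.22  0.    1.33 -0.33]
```

View pics/w6.png

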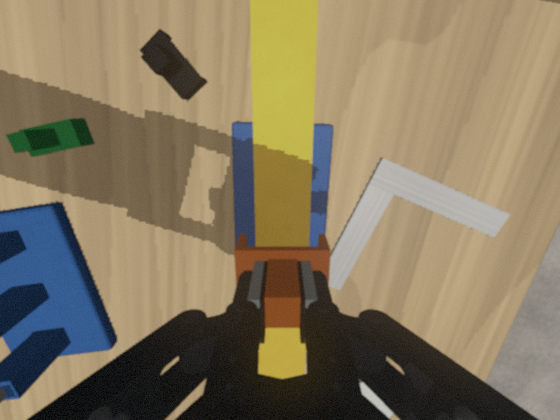

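The wrist view shows the saddle held square over the beam: bridge (236–329, 240–285), beam edges at columns 253 and 316, base's +y edge at row 123 from (233,123) to (332,126).

Run:
```python
from h import *
im=cv2.imread("pics/w6.png");s=sense();m=cam("wrist",s);A=R.from_quat(np.roll(s["ee_rot"],-1))
loc=lambda P:A.inv().apply(P-s["eef_pos"]).round(1)
hs=cv2.cvtColor(im,cv2.COLOR_BGR2HSV)
k=cv2.inRange(hs,(20,120,40),(34,255,255));o=cv2.inRange(hs,(0,120,50),(14,255,255))
for v in(30,80,140,190,225):
    x=np.flatnonzero(k[v,225:345])+225;P=onplane(m,[(x[0]-.5,v),(x[-1]+.5,v)],114);L=loc(P);print(v,x[0],x[-1],"beam tool-xy",L[:,:2].tolist(),"mid y",L[:,1].mean())
for v in(252,260,268,276):
    x=np.flatnonzero(o[v,225:345])+225;L=loc(onplane(m,[(x[0]-.5,v),(x[-1]+.5,v)],s["eef_pos"][2]-5.4));print(v,x[0],x[-1],"saddle",L[:,:2].tolist(),L[:,1].mean())
# top edge of base
for u in(238,245,320,328):
    c=hs[110:140,u,0].astype(int);print(u,np.flatnonzero((c>100)&(c<125))[:1]+110)
print("base edge tool-x",loc(onplane(m,[(233,122.5),(332,125)],15))," expect 75 - want TCP at knife")
print("old w2-style mid base y",loc(onplane(m,[(233,122.5),(332,125)],15))[:,1].mean())
```

```text
30 251 316 beam tool-xy [[129.5, -17.1], [129.5, 22.4]] mid y 2.6499999999999986
80 252 314 beam tool-xy [[102.1, -17.4], [102.1, 22.2]] mid y 2.4000000000000004
140 253 311 beam tool-xy [[65.4, -17.9], [65.4, 21.4]] mid y 1.75
190 255 310 beam tool-xy [[31.0, -17.6], [31.0, 21.8]] mid y 2.0999999999999996
225 256 308 beam tool-xy [[4.6, -17.7], [4.6, 21.2]] mid y 1.75
252 234 329 saddle [[11.6, -24.5], [11.6, 27.5]] 1.5
260 235 328 saddle [[6.8, -24.2], [6.8, 27.2]] 1.5
268 236 328 saddle [[1.9, -23.9], [1.9, 27.4]] 1.75
276 236 327 saddle [[-3.1, -24.1], [-3.2, 27.1]] 1.5
238 [122]
245 [123]
320 [124]
328 [125]
base edge tool-x [[ 72.8 -45.7 163.2]
 [ 70.5  50.2 163.2]]  expect 75 - want TCP at knife
old w2-style mid base y 2.25
```

```bash
python3 -m crank '[[[-0.09,0.01,0,0,0,0,5],[0,0,0.4,0,0,0,5],[0,0,0.5,0,0,0,5],[0,0,0.5,0,0,0,5],[0,0,0.4,0,0,0,5],[0,0,0.16,0,0,0,5],[0,0,0.06,0,0,0,5],[0,0,0,0,0,0,5]]]'
python3 - <<'E'
import h
from h import *
h.C=np.array([632,-4.]);h.TH=.133
print(tilt())
im=capture("wrist");cv2.imwrite("pics/w7.png",im[60:380,130:430].repeat(2,0).repeat(2,1)[:600])
E
```

```text
time_s: 27.55
eef_pos: [633.2, -5.0, 127.5]
ee_rot: [0.0, 0.657, 0.754, 0.0]
force: [-0.4, 0.3, -0.6]
grip_width: 0.182
grip_force: 29.7
(array([-1.340000e-02,  1.139913e+02]), 59, np.float64(0.93))
```

View pics/w7.png

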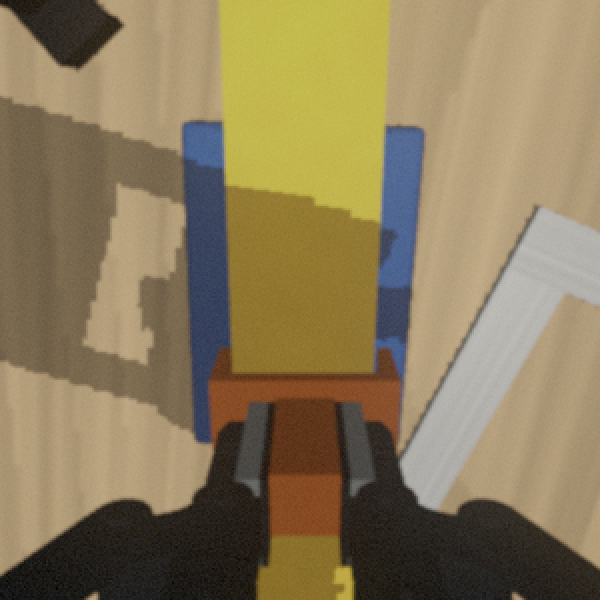

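The crop shows the saddle astride the beam with a leg on either side. The base's left edge runs from full-image (222,121) to (232,280), and the bridge's far edge is at row 248.

Run:
```python
from h import *
s=sense();m=cam("wrist",s);A=R.from_quat(np.roll(s["ee_rot"],-1))
loc=lambda px,z:A.inv().apply(onplane(m,px,z)-s["eef_pos"])[:,:2].round(1).tolist()
print("base",loc([(222,121),(341.5,124),(232.5,280)],15),"bridge far edge (13?)",loc([(282,248.5)],122),"post +x face top (8?)",loc([(282,296)],158),"post far top edge",loc([(282,328)],158))
```

```text
base [[75.9, -46.7], [73.5, 49.9], [-70.9, -46.1]] bridge far edge (13?) [[13.5, 1.8]] post +x face top (8?) [[7.9, 1.8]] post far top edge [[-9.0, 1.8]]
```

```bash
python3 -m crank '[[[0.02,0,0.04,0,0,0,5],[0,0,0.04,0,0,0,5],[0,0,0.03,0,0,0,5],[0,0,0.01,0,0,0,5],[0,0,0,0,0,0,5],[0,0,0,0,0,0,5],[0,0,0,0,0,0,5],[0,0,0,0,0,0,5]]]'
python3 - <<'E'
import h
from h import *
h.C=np.array([632,-4.]);h.TH=.133
print(tilt())
E
```

```text
time_s: 28.45
eef_pos: [633.0, -4.5, 124.4]
ee_rot: [0.0, 0.657, 0.754, -0.0]
force: [0.8, -0.4, -0.7]
grip_width: 0.178
grip_force: 29.8
(array([-4.700000e-03,  1.140013e+02]), 61, np.float64(0.93))
```

```bash
python3 -m crank '[[[0,0,0,0,0,0,18],[0,0,0,0,0,0,22],[0,0,0,0,0,0,28],[0,0,0,0,0,0,36],[0,0,0,0,0,0,40],[0,0,0,0,0,0,40],[0,0,0,0,0,0,40],[0,0,0,0,0,0,40]]]'|head -2; python3 -m crank '[[[0,0,-0.1,0,0,0,40],[0,0,-0.3,0,0,0,40],[0,0,-0.6,0,0,0,40],[0,0,-1,0,0,0,40],[0,0,-1,0,0,0,40],[0,0,-1,0,0,0,40],[0,0,0,0,0,0,40],[0,0,0,0,0,0,40]]]'
python3 - <<'E'
import h
from h import *
h.C=np.array([632,-4.]);h.TH=.133
print(tilt('pics/s8.png'))
s=sense();im=capture("wrist");cv2.imwrite("pics/w8.png",im);m=cam("wrist",s);A=R.from_quat(np.roll(s["ee_rot"],-1))
loc=lambda px,z:A.inv().apply(onplane(m,px,z)-s["eef_pos"])[:,:2].round(1).tolist()
for b in blobs(mask(im,"orange"),200)[:2]:print(cv2.boundingRect(b),cv2.approxPolyDP(b,4,True)[:,0].tolist())
E
```

```text
time_s: 29.3
eef_pos: [633.0, -4.5, 124.4]
time_s: 30.1
eef_pos: [633.0, -4.5, 224.8]
ee_rot: [0.0, 0.657, 0.754, 0.0]
force: [-0.6, -0.1, -1.0]
grip_width: 0.469
grip_force: 0.0
(array([-1.280000e-02,  1.139541e+02]), 66, np.float64(0.94))
(253, 194, 60, 45) [[255, 194], [254, 226], [271, 227], [273, 238], [292, 238], [294, 227], [311, 225], [310, 194], [306, 199]]
```

View pics/w8.png

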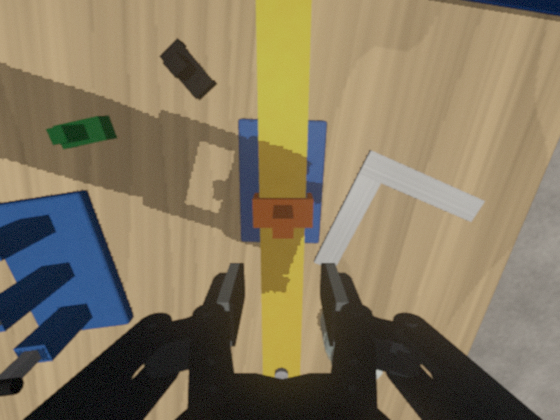

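The wrist view shows the released saddle squarely astride the beam at (283,212). All four base corners are visible: (239,119), (326,121), (319,242) and (241,241).

Run:
```python
from h import *
s=sense();m=cam("wrist",s);A=R.from_quat(np.roll(s["ee_rot"],-1));im=cv2.imread("pics/w8.png")
loc=lambda px,z:A.inv().apply(onplane(m,px,z)-s["eef_pos"])[:,:2]
B=loc([(239,119),(326,121),(319,242),(241,241)],15);print(B.round(1),B.mean(0))
print("bridge edges",loc([(283,199),(283,226)],119).round(1),"post top",loc([(282.5,229.5)],155).round(1))
V=cv2.cvtColor(im,cv2.COLOR_BGR2HSV)[...,2];print(V[190:242,262].tolist(),V[200:242,282].tolist())
print(V[112:125,246].tolist(),V[234:248,246].tolist(),V[112:125,318].tolist(),V[234:248,314].tolist())
```

```text
[[ 74.8 -45.9]
 [ 72.7  50.5]
 [-73.8  48.5]
 [-72.5 -50.2]] [0.28847502 0.71060352]
bridge edges [[ 12.8   2.6]
 [-11.7   2.6]] post top [[-0.6  2.1]]
[143, 144, 144, 141, 142, 141, 139, 130, 109, 124, 134, 136, 137, 139, 138, 138, 137, 137, 134, 136, 135, 138, 137, 135, 137, 139, 137, 137, 137, 136, 140, 135, 136, 137, 139, 137, 138, 136, 139, 139, 140, 139, 143, 141, 140, 141, 142, 143, 142, 142, 141, 139] [136, 139, 137, 135, 128, 111, 96, 98, 98, 99, 96, 100, 96, 97, 99, 97, 95, 98, 112, 136, 138, 136, 136, 138, 135, 134, 137, 138, 137, 137, 138, 140, 136, 137, 136, 137, 135, 139, 140, 140, 138, 143]
[168, 169, 169, 170, 170, 158, 132, 114, 134, 143, 145, 144, 146] [96, 92, 89, 94, 95, 93, 88, 80, 106, 124, 149, 171, 176, 175] [176, 176, 177, 176, 179, 174, 175, 163, 110, 118, 136, 146, 146] [142, 138, 139, 140, 140, 143, 139, 141, 129, 131, 168, 173, 173, 175]
```

The saddle is within about 1 mm of the knife and the beam is level. One short wait to confirm it is at rest, then I'll hand in.

```bash
python3 -m crank '[[[0,0,-0.5,0,0,0,40],[0,0,0,0,0,0,40],[0,0,0,0,0,0,40],[0,0,0,0,0,0,40],[0,0,0,0,0,0,40],[0,0,0,0,0,0,40],[0,0,0,0,0,0,40],[0,0,0,0,0,0,40]]]'|head -1
python3 - <<'E'
import h
from h import *
h.C=np.array([632,-4.]);h.TH=.133
t=tilt();print(t)
if abs(t[0][0])<.02: print(finish_job())
E
```

```text
time_s: 31.0
(array([-1.29000e-02,  1.13985e+02]), 66, np.float64(0.95))
the job is handed in; nothing more can be done
None
```

The job is handed in: the beam balances level by itself, about 0.013 rad off level by camera, and the orange saddle sits released astride it within about 1 mm of the knife edge; the verdict was not shown.

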